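# Free the stuck measuring slide, run it home and zero it

## Robot

A 6-joint arm with a two-finger parallel gripper is mounted at the origin on a cart in front of the work surface, level with it; the furniture and walls round the work are solid. World frame = base frame: x ahead of the robot, y to its left, z up, the work surface at z = 0. Lengths are in mm, angles in rad, forces in N, time in s.
With the tool pointing down it reaches from about 275 to 750 mm from the base axis. Payload 10.2 kg.
Tool frame: the origin (TCP) lies at the very end of the fingers, on their centre line; the grasp point (between the pads) lies 19 mm behind it; z points along the fingers, y is the line along which they close (so a half turn about z gives the same grasp; the last joint's range is limited). The gripper opens to 85 mm and grips with 20 to 120 N. Pads are 22 mm wide; open, the fingers measure 114 mm over their backs; the gripper's body (76 mm by 85 mm) begins 54 mm behind the grasp point. The pads swing forward as they close: fully open they stand 13 mm farther back than shut.
Start: joints at [1.077, 0.313, 1.498, -0, 1.331, -0.223], TCP at [140.451, 505.87, 231.294] pointing down, gripper open.
Joint ranges: [-2.94, 2.94], [-0.97, 2.17], [0.19, 2.56], [-1.23, 4.37], [0.02, 3.11], [-2.88, 2.88]. Speed limits (rad/s): [2.39, 2.39, 3.01, 3.14, 3.14, 3.14].

## Interface

Orientations are given as a unit quaternion [w, x, y, z].
In Python, from rig import ctrl gives the robot as it stands.
- The arm moves only by the tool step_arm, never from a script. Its argument "increments" is a list of rows, each a list of 3 entries, a list of its own where there are three numbers: the shift along the tool's x, y, z in cm, then the turn, a rotation vector about the tool's x, y, z in degrees, then the opening in per cent of the stroke, from 0 (shut) to 100 (fully open). A call has 1 to 8 rows; each row is the pose to reach, as a shift and turn from the pose commanded when the call began, along the tool's axes at that moment; what a row does not reach only later rows make up. A row lasts 1/8 s, in which the tool goes at most 62.5 mm and 10.7 degrees, less where a joint would pass 70% of its speed; a pose out of reach is approached as far as the arm can. A call with a gripper value outside its range is refused whole. The fingers move at their own pace and stop on an object; "squeeze" is the grip in N (left out, the last holds). Time passes only in rows, so rows that repeat a pose let the fingers close. It gives the time, the measured TCP pose, the force, the opening and the grip force at its end, in the units of the state.
- ctrl.sense(): the state, without advancing time (a new reading comes with each control period).
- ctrl.capture(name): name is "scene" or "top" or "wrist"; returns a dict with "img" (480x640x3 uint8, red, green, blue), "fx", "fy", "cx", "cy" (pixels), "extrinsics" (4x4, takes a point from camera to world coordinates). Camera axes: x right, y down, z forward; pixel columns grow to the right and rows downward; lengths in mm; the calibration is good to about 2 mm. A picture is of the moment at which its call begins. There is no depth.
- ctrl.finish_job(): hands the job in; it is judged then, once.
The state is a dict: "time_s": time; "joints": joint angles; "dq": joint speeds; "tau": joint torques, N m; "eef_pos": TCP position; "ee_rot": TCP orientation; "force": force on the tool from outside, world axes, zero at the start; "wrist_torque": the same for the moment, N m; "grip_width": opening from 0.0 (shut) to 1.0 (fully open); "grip_force": force on a finger pad.
Only numpy, scipy, OpenCV 4.12 (cv2) and the standard library are available. Lean on these libraries where they do the work, as an engineer would, in place of code of your own. Each camera call takes 0.05 s, during which the arm holds its last target. There are 200 camera calls.

## Task

The carriage of the measuring slide has stuck on its rail. Push it towards the end housing until it breaks free, then run it gently all the way home: its tongue must press in the sprung pad of the end stop hidden inside the housing until the stop is solid, without ramming it. Leave the carriage home and then press the round zero key on top of the housing fully down, let go, and do not disturb the things lying round about.

Things in the scene. Friction and masses are not known exactly. Their poses are not given: they have to be found in the camera images.
- bed: bed of the measuring slide, fixed on the table: dark steel plate 74 x 340 x 12 mm with a steel guide rail 22 mm wide along its middle (rail top 24 mm above the table). Origin: centre of the plate's underside. Its y axis runs along the rail towards the end housing, x across the rail, z up. The carriage is to go along +y of the bed.
- carriage: steel block on the rail, 64 mm across x 60 along, top 52 mm above the table; cannot lift or turn. Origin: under its centre, 24 mm above the table; axes as the bed's. At the start it is stuck: it stays until pushed with 10 to 22 N towards +y; within the next 15 mm it breaks free and the force drops suddenly. From there it slides against 2 to 5 N and stays where it is left.
- lug_top (a point): centre of the top of the carriage's lug, 94 mm above the table: a dark upright block in the middle of the carriage, 26 mm across the rail, 16 mm along it, 42 mm tall above the carriage's top; the place to push or pinch
- tongue_tip (a point): front end of the carriage's tongue, a steel bar 16 mm wide and 10 mm high that sticks out of the carriage's front, 104 mm ahead of the carriage's origin, 41 mm above the table; it enters the housing's mouth
- housing: grey metal end housing fixed on the bed's +y end, 80 x 80 mm, roof 74 mm above the table. Origin: its centre, 12 mm above the table; axes as the bed's. Hidden inside is the end stop: a sprung pad that gives way for 8 mm against 0 to 3 N, then sits on a firm rubber-backed stop (about 4 N per mm). With the pad pressed in, friction keeps the carriage home. More than 20 N on the stop damages it.
- mouth (a point): centre of the housing's mouth (28 mm wide), in its face towards the carriage, 40 mm above the table. The tongue's tip meets the stop's pad somewhere 4 to 48 mm inside the mouth: different every time, out of sight and not measured
- zero_key (a joint): the zero key: round spring push key of 24 mm diameter in a black collar of 40 mm diameter on the housing's roof; value 0 = up, 0.006 m = fully down; full travel takes about 5 N, straight down
- zero_key_top (a point): centre of the zero key's top face, 96 mm above the table, when it is up; goes down with the key
- spray_cleaner: tall spray can, 54 mm diameter, 185 mm tall, standing behind the slide to the left; bystander, leave alone. Origin: centre of its underside
- spray_oil: spray can, 52 mm diameter, 165 mm tall, standing behind the slide to the right; bystander, leave alone. Origin: centre of its underside
- valve_block: dark grey steel valve block, 71 x 104 x 54 mm, lying to the left of the slide; bystander, leave alone. Origin: centre of its underside
- bearing_big: ball bearing lying flat, 68 mm diameter, 18 mm high, just behind the slide; bystander, leave alone. Origin: centre of its underside
- bush_brass: plain brass bush standing on end, 32 mm diameter, 34 mm high, just behind the slide; bystander, leave alone. Origin: centre of its underside
- nut_m20: hexagon nut lying flat, 28 mm across, 16 mm high, just in front of the slide; bystander, leave alone. Origin: centre of its underside
- grease_tin: round tin with a lid, 68 mm diameter, 56 mm high, on the left near the robot; bystander, leave alone. Origin: centre of its underside

How it is judged (in metres and radians):
On the way, in this order (a step that is already met when the one before it is completed fails the run):
1. the carriage has broken free: moved more than 25 mm (distance of carriage from where it was at the start of the episode above 0.025 m), for 0.05 s.
2. the carriage is home: its tongue presses the end stop's pad with more than 2 N (pad pressed in by more than about 5.5 of its 8 mm) (contact force between carriage and housing above 2 N), for 0.3 s.
3. the zero key is pressed down by more than 4 of its 6 mm while the carriage is home (contact force between carriage and housing above 2 N and value of joint zero_key above 0.004 m), for 0.05 s.
At the end, for the whole second after the job is handed in: The carriage rests home, its tongue still pressing the end stop's pad with more than 2 N (pad in by more than about 5.5 of its 8 mm), and the zero key has been pressed and is up again (within 2 mm) (contact force between carriage and housing above 2 N and value of joint zero_key below 0.002 m and linear speed of carriage below 0.005 m/s); the robot touches nothing.
It fails at once if the end stop is rammed: more than 20 N between carriage and housing (contact force between carriage and housing above 20 N).
It fails at once if a bystander is moved by more than 30 mm (distance of any of spray_cleaner, spray_oil, valve_block, bearing_big, bush_brass, nut_m20, grease_tin from where it was at the start of the episode above 0.03 m).
It also fails if it takes over 58 s, if anything falls off the work surface, if the arm or the gripper's body presses on something with over 40 N, if the wrist force passes 120 N, or if a joint passes its speed limit or range.

## Working session

There is one attempt and no reset: what is moved stays moved. The work goes in short steps, Python scripts to look and compute and a tool call to move; the robot and the scene stay as the last step left them, time stands still between calls to the robot, and variables do not carry over. Pictures are saved under pics/ and viewed, at most 10 in all, crops included, and the job is handed in when it is done.

Besides the shell and the picture viewer there is one more tool, called after "Call:" as name([rows], argument=value, ...), one row to a line, values as JSON. step_arm: Moves the arm, as the interface text tells. Its arguments: {"type":"object","properties":{"increments":{"type":"array"},"squeeze":{"type":"number"}},"required":["increments"]}

```bash
mkdir -p pics
cat > h.py <<'E'
import numpy as np, cv2
from rig import ctrl
def cap(n,f):
    c=ctrl.capture(n); cv2.imwrite('pics/'+f,cv2.cvtColor(c['img'],cv2.COLOR_RGB2BGR))
    np.savez('pics/'+f+'.npz',**{k:np.array(v) for k,v in c.items()}); return c
def ray(c,u,v,z):
    T=np.array(c['extrinsics']); d=T[:3,:3]@[(u-c['cx'])/c['fx'],(v-c['cy'])/c['fy'],1]; o=T[:3,3]
    return o+d*(z-o[2])/d[2]
E
python3 - <<'E'
from h import *
for n in('top','scene'):
    c=cap(n,n+'1.png'); print(np.round(c['extrinsics'],3).tolist(),c['fx'])
print(ctrl.sense())
E
```

```text
[[-0.015, -0.987, 0.161, 426.87], [-1.0, 0.018, 0.02, -15.352], [-0.023, -0.161, -0.987, 1173.283], [0.0, 0.0, 0.0, 1.0]] 561.7651651498094
[[-0.858, -0.348, 0.379, 212.924], [-0.514, 0.578, -0.633, 664.591], [0.001, -0.738, -0.675, 779.849], [0.0, 0.0, 0.0, 1.0]] 536.2235421473217
{'time_s': 0.1, 'joints': array([ 1.07661018e+00,  3.13396252e-01,  1.49834283e+00, -2.67419577e-07,
        1.33099946e+00, -2.23436497e-01]), 'dq': array([-0.00169271, -0.00148705, -0.00127635, -0.00054822, -0.00039251,
        0.00027418]), 'tau': array([ 2.37209650e-03, -4.12897003e+01, -2.60141999e+01, -1.81424957e-04,
        3.06604386e-03, -1.08574773e-05]), 'eef_pos': array([140.33518241, 505.66512206, 230.79805447]), 'ee_rot': array([-2.01075371e-04,  1.34961660e-01,  9.90850656e-01, -5.36504517e-04]), 'force': array([0.40810314, 0.47712569, 0.57492816]), 'wrist_torque': array([0.00448821, 0.03853687, 0.03432622]), 'grip_force': 0.0, 'grip_width': 1.0014294874159604}
```

View pics/top1.png

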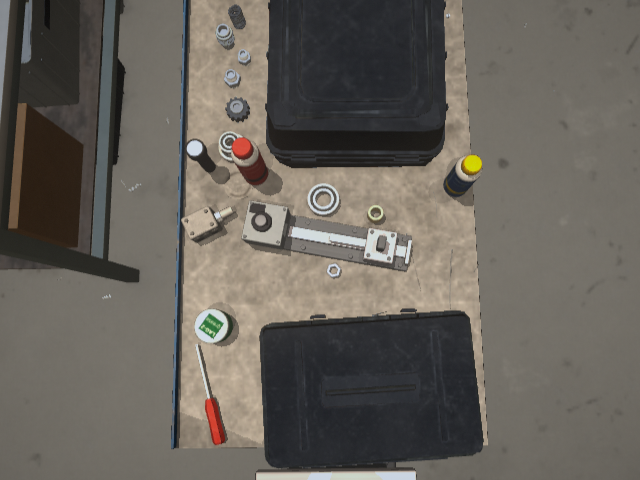

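View pics/scene1.png

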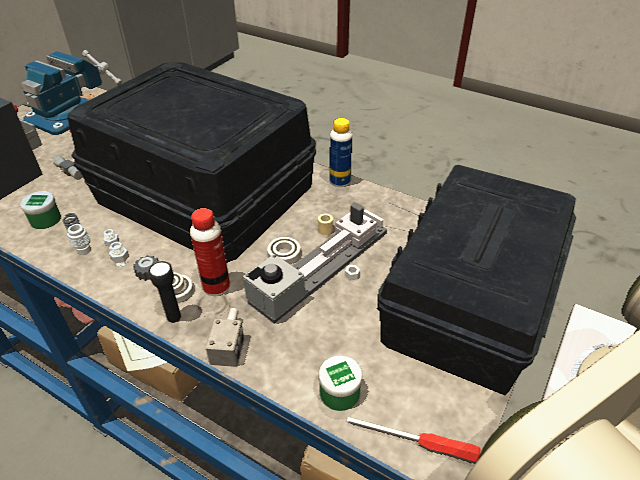

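The top view shows the housing at about (265,224) with the key at (261,217). The carriage is at (381,245) with its lug at (382,242). The bed runs left to (410,265), and the bearing, bush and nut sit beside it. I'll zoom in on both views to measure.

Run:
```python
from h import *
a=cv2.imread('pics/top1.png')[190:290,230:430]; b=cv2.imread('pics/scene1.png')[190:330,235:395]
cv2.imwrite('pics/ta.png',cv2.resize(a,None,fx=4,fy=4,interpolation=cv2.INTER_CUBIC))
cv2.imwrite('pics/sb.png',cv2.resize(b,None,fx=4,fy=4,interpolation=cv2.INTER_CUBIC))
```

```text
(no output)
```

View pics/ta.png

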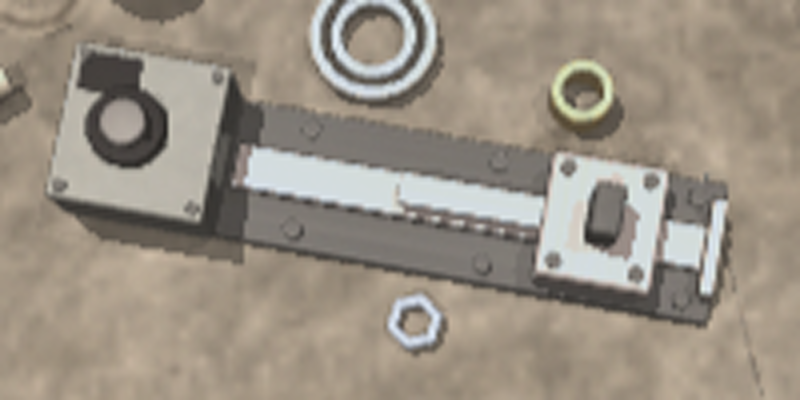

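View pics/sb.png

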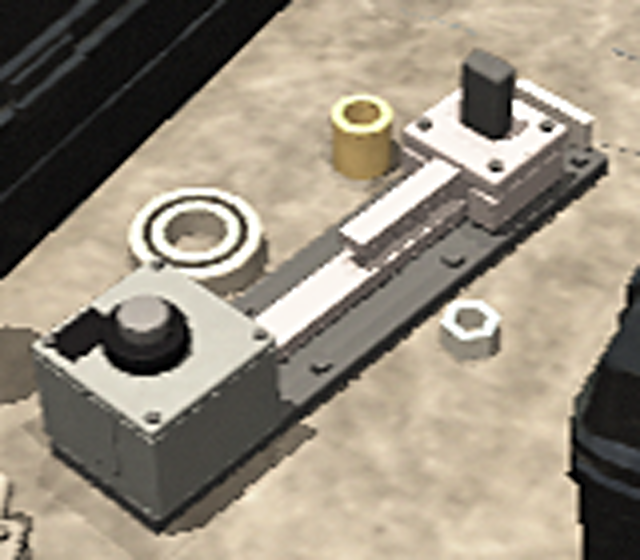

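In the crops (4x), the roof corners are (82,45), (240,70), (203,222) and (48,195), and the key is at (125,120). The carriage top corners are (553,153), (668,172), (650,292) and (537,272), with the lug top near (610,200). In the scene crop, the lug top is (489,65) and the key is (146,315).

Run:
```python
from h import *
t=dict(np.load('pics/top1.png.npz')); s=dict(np.load('pics/scene1.png.npz'))
T=lambda u,v,z: ray(t,(u-1.5)/4+230,(v-1.5)/4+190,z)[:2]
S=lambda u,v,z: ray(s,(u-1.5)/4+235,(v-1.5)/4+190,z)[:2]
H=np.array([T(*p,74) for p in[(82,45),(240,70),(203,222),(48,195)]]);C=np.array([T(*p,52) for p in[(553,153),(668,172),(650,292),(537,272)]])
HS=np.array([S(*p,74) for p in[(152,264),(277,345),(153,436),(34,343)]]);CS=np.array([S(*p,52) for p in[(479,84),(568,128),(494,185),(402,132)]])
for X in(H,C,HS,CS): print(X.round(1).tolist(),'c',X.mean(0).round(1),np.linalg.norm(np.roll(X,-1,0)-X,axis=1).round(1))
print('key',T(125,120,96),S(146,315,96),'lug',T(612,197,94),S(489,65,94))
print('tongue',T(398,193,46),S(362,248,46))
print('bed end',T(727,183,12),T(710,325,12),S(607,160,12),'nut',T(415,322,16),'bush',T(583,92,34),'brg',T(375,35,18))
for n,u,v,z in(('cleaner',242,146,185),('oil',473,163,165),('tin',213,325,56)):print(n,ray(t,u,v,z))
for c in(H.mean(0)-C.mean(0),HS.mean(0)-CS.mean(0)): print(np.linalg.norm(c),np.degrees(np.arctan2(c[1],c[0])))
```

```text
[[684.4, 159.3], [670.0, 79.8], [593.3, 98.5], [608.3, 175.8]] c [639.  128.4] [80.8 78.9 78.7 77.9]
[[628.7, -76.8], [617.9, -134.5], [557.1, -123.4], [568.2, -67.2]] c [ 593.  -100.5] [58.7 61.8 57.3 61.3]
[[666.1, 94.8], [587.5, 108.7], [604.4, 182.1], [682.4, 164.3]] c [635.1 137.5] [79.8 75.4 80.  71.4]
[[609.8, -125.2], [553.0, -117.5], [565.1, -58.8], [625.3, -70.2]] c [588.3 -92.9] [57.3 59.9 61.4 57.1]
key [641.22240588 134.44083921] [635.58282611 140.55285408] lug [ 598.91945499 -102.5217869 ] [589.77885016 -95.47057782]
tongue [610.65561601   2.08529639] [601.82062597   9.5770778 ]
bed end [ 618.27595711 -169.30807955] [ 544.03603207 -157.6276485 ] [ 541.67746939 -147.63827306] nut [547.82617917  -5.17347932] bush [663.677589   -94.12528663] brg [699.81947174  13.3118459 ]
cleaner [762.0683529  157.38210099 185.        ]
oil [ 726.45401411 -267.84232403  165.        ]
tin [439.0151664  234.00219001  56.        ]
233.42509260773542 78.6206711734355
235.08698644249793 78.51749201901137
```

Call:
step_arm([
  [[-3,-1,-6],[0,0,0],100],
  [[-58,-22,-9],[0,0,-4.1],100],
  [[-58,-22,-9],[0,0,-4.1],100],
  [[-58,-22,-9],[0,0,-4.1],100],
  [[-58,-22,-9],[0,0,-4.1],100],
  [[-58,-22,-9],[0,0,-4.1],100],
  [[-58,-22,-9],[0,0,-4.1],100],
  [[-58,-22,-9],[0,0,-4.1],100],
])

```text
time_s: 1.1
eef_pos: [517.5, 228.9, 312.1]
ee_rot: [-0.0, 0.1, 0.995, -0.0]
force: [0.3, 1.1, 0.8]
grip_width: 0.999
grip_force: 0.0
```

Call:
step_arm([
  [[-6,-3,0],[0,0,0],100],
  [[-11.5,-6.6,0],[0,0,0],100],
  [[-11.5,-6.6,0],[0,0,0],100],
  [[-11.5,-6.6,0],[0,0,0],100],
])

```text
time_s: 1.6
eef_pos: [615.7, 143.0, 311.7]
ee_rot: [-0.001, 0.1, 0.995, 0.0]
force: [0.2, 0.4, 0.5]
grip_width: 1.002
grip_force: 0.0
```

Run:
```python
from h import *
c=cap('wrist','w1.png'); s=ctrl.sense(); print(s['eef_pos'],s['ee_rot'],s['force'],s['joints']); print(np.round(c['extrinsics'],3).tolist(),c['fx'])
```

```text
[615.24985902 143.75619009 312.19057346] [-2.29510163e-04  9.90709449e-02  9.95080341e-01  1.03523210e-04] [-0.91293423  1.42893246 -0.42579536] [ 4.42990665e-02  5.30075660e-01  9.74168482e-01  2.71183831e-04
  1.63777319e+00 -1.32801170e+00]
[[0.199, 0.947, 0.251, 551.418], [0.98, -0.192, -0.051, 157.366], [-0.0, 0.256, -0.967, 453.534], [0.0, 0.0, 0.0, 1.0]] 406.8423500224871
```

View pics/w1.png

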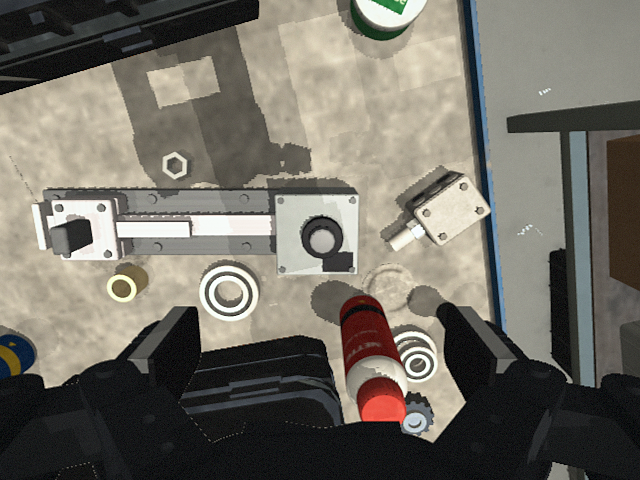

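Wrist view: key top is at (322,239), the roof corners are around (276,195) to (358,274), the carriage top spans about x 52–124 and the lug is near (70,236). The slide lies level in the image, so the tool's yaw is right.

Run:
```python
from h import *
c=dict(np.load('pics/w1.png.npz'))
R=lambda u,v,z: ray(c,u,v,z)[:2].round(1)
H=np.array([R(*p,74) for p in[(276,195),(357,194),(358,274),(277,275)]]);print(H.tolist(),H.mean(0),np.linalg.norm(np.roll(H,-1,0)-H,axis=1))
C=np.array([R(*p,52) for p in[(52,200),(118,199),(124,259),(60,260)]]);print(C.tolist(),C.mean(0),np.linalg.norm(np.roll(C,-1,0)-C,axis=1))
print('key',R(322,239,96),'tongue tip',R(189,221,46),R(189,237,46),'bed',R(357,188,12),R(46,188,12), 'mouth face',R(276,227,74))
print('toolbox',ray(dict(np.load('pics/top1.png.npz')),262,325,150))
cv2.imwrite('pics/w1c.png',cv2.resize(c['img'][180:280,20:140,::-1],None,fx=5,fy=5,interpolation=cv2.INTER_CUBIC))
```

```text
[[593.5, 105.0], [607.6, 179.4], [685.3, 166.4], [670.5, 88.1]] [639.225 134.725] [75.72430257 78.78001015 79.68644803 78.83279774]
[[556.6, -116.8], [568.7, -52.3], [629.1, -66.4], [617.1, -131.4]] [592.875 -91.725] [65.62514762 62.02394699 66.09841148 62.23672549]
key [638.2 139.8] tongue tip [604.8   8.2] [621.    3.5] bed [610.4 184.1] [ 543.5 -145.7] mouth face [623.3  98.1]
toolbox [436.64316263 124.1573792  150.        ]
```

View pics/w1c.png

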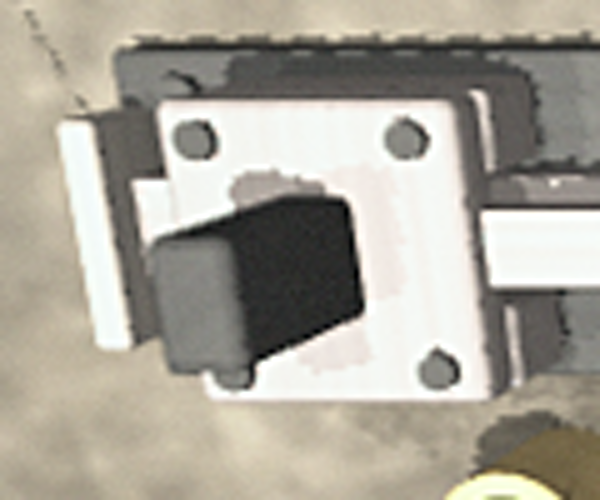

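The lug's top face in the crop is centred at (201,303), which is wrist pixel (59.8,240.2). The carriage corners are (160,100), (458,100), (492,398) and (210,398).

Run:
```python
from h import *
c=dict(np.load('pics/w1.png.npz'))
R=lambda u,v,z: ray(c,20+(u-2)/5,180+(v-2)/5,z)[:2].round(1)
C=np.array([R(*p,52) for p in[(160,100),(458,100),(492,398),(210,398)]]);print(C.tolist(),C.mean(0),np.linalg.norm(np.roll(C,-1,0)-C,axis=1))
L=R(201,303,94);print('lug',L)
s=ctrl.sense(); p=s['eef_pos'][:2]; y=np.array([.198,.980]); x=np.array([-.980,.198])
for n,q in(('lug',L),('C',C.mean(0)),('key',np.array([638.5,137.5]))): print(n,(q-p)@x/10,(q-p)@y/10)
```

```text
[[556.2, -117.0], [567.9, -59.1], [628.1, -72.5], [616.6, -129.5]] [592.2   -94.525] [59.0702971  61.67333297 58.14851675 61.67989948]
lug [592.3 -94.6]
lug -2.470366380214826 -23.813313837295148
C -2.459081380214824 -23.80794383729515
key -2.40238638021483 -0.1527538372951461
```

Call:
step_arm([
  [[-1,-6,2],[0,0,0],70],
  [[-2.4,-12,6],[0,0,0],60],
  [[-2.4,-18,10],[0,0,0],60],
  [[-2.4,-23.8,14],[0,0,0],60],
  [[-2.4,-23.8,18],[0,0,0],60],
  [[-2.4,-23.8,18],[0,0,0],60],
  [[-2.4,-23.8,18],[0,0,0],60],
])

```text
time_s: 2.52
eef_pos: [593.2, -93.6, 134.7]
ee_rot: [0.002, 0.099, 0.995, -0.0]
force: [0.3, 0.0, 0.6]
grip_width: 0.6
grip_force: 0.0
```

Call:
step_arm([
  [[0,0,3],[0,0,0],60],
  [[0,0,6],[0,0,0],60],
  [[0,0,7.1],[0,0,0],60],
  [[0,0,7.1],[0,0,0],60],
  [[0,0,7.1],[0,0,0],40],
  [[0,0,7.1],[0,0,0],40],
])

```text
time_s: 3.28
eef_pos: [592.8, -95.2, 62.4]
ee_rot: [0.001, 0.099, 0.995, -0.0]
force: [-0.4, 0.1, -0.5]
grip_width: 0.402
grip_force: 0.0
```

Run:
```python
from h import *
c=cap('wrist','w2.png'); s=ctrl.sense(); print(s['eef_pos'],s['force'],s['grip_width'])
```

```text
[592.61163448 -95.18214471  62.10703842] [ 0.27614196 -0.35456048 -0.30385954] 0.40273353680198254
```

View pics/w2.png

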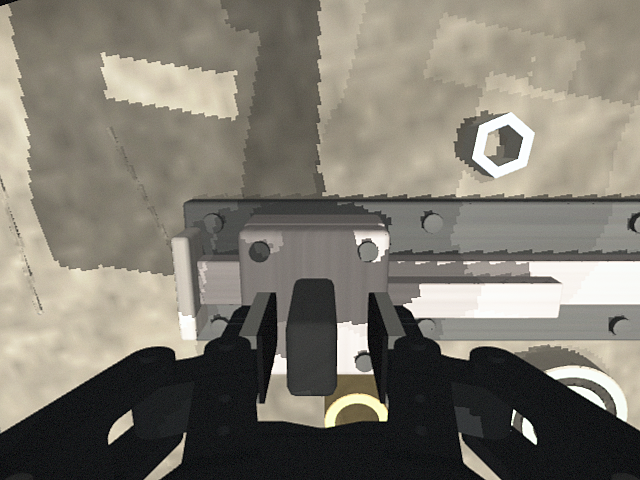

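The lug, at about x 290–336, stands centred between the pads at 262 and 385. Closing now.

Call:
step_arm([
  [[0,0,0],[0,0,0],20],
  [[0,0,0],[0,0,0],10],
  [[0,0,0],[0,0,0],10],
  [[0,0,0],[0,0,0],10],
], squeeze=40)

```text
time_s: 3.82
eef_pos: [592.2, -96.5, 62.0]
ee_rot: [0.0, 0.1, 0.995, -0.001]
force: [-3.0, -6.2, 3.9]
grip_width: 0.184
grip_force: 40.4
```

Call:
step_arm([
  [[0,0.1,0],[0,0,0],10],
  [[0,0.2,0],[0,0,0],10],
  [[0,0.3,0],[0,0,0],10],
  [[0,0.4,0],[0,0,0],10],
])

```text
time_s: 4.32
eef_pos: [592.9, -92.9, 62.0]
ee_rot: [0.0, 0.1, 0.995, -0.001]
force: [-3.9, -7.0, 3.9]
grip_width: 0.181
grip_force: 40.5
```

Call:
step_arm([
  [[0,0.2,0],[0,0,0],10],
  [[0,0.4,0],[0,0,0],10],
  [[0,0.6,0],[0,0,0],10],
  [[0,0.8,0],[0,0,0],10],
  [[0,1.0,0],[0,0,0],10],
  [[0,1.2,0],[0,0,0],10],
])

```text
time_s: 5.08
eef_pos: [595.5, -79.9, 61.9]
ee_rot: [0.0, 0.099, 0.995, -0.001]
force: [-3.9, -4.2, 5.5]
grip_width: 0.181
grip_force: 40.7
```

Call:
step_arm([
  [[0,0.3,0],[0,0,0],10],
  [[0,0.9,0],[0,0,0],10],
  [[0,1.6,0],[0,0,0],10],
  [[0,2.4,0],[0,0,0],10],
  [[0,3.2,0],[0,0,0],10],
  [[0,4.0,0],[0,0,0],10],
  [[0,4.6,0],[0,0,0],10],
  [[0,5.0,0],[0,0,0],10],
])

```text
time_s: 6.08
eef_pos: [605.4, -30.6, 61.9]
ee_rot: [0.0, 0.099, 0.995, -0.0]
force: [-3.8, -3.9, 5.3]
grip_width: 0.179
grip_force: 40.8
```

Run:
```python
from h import *
c=cap('wrist','w3.png'); s=ctrl.sense(); print(s['eef_pos'],s['force'],s['force'][:2]@[.198,.98])
cv2.imwrite('pics/w3.png',c['img'][:,:,::-1])
```

```text
[605.52794553 -30.20797834  61.93096686] [-2.15233865 -1.20722308  5.36445615] -1.60924167404014
```

View pics/w3.png

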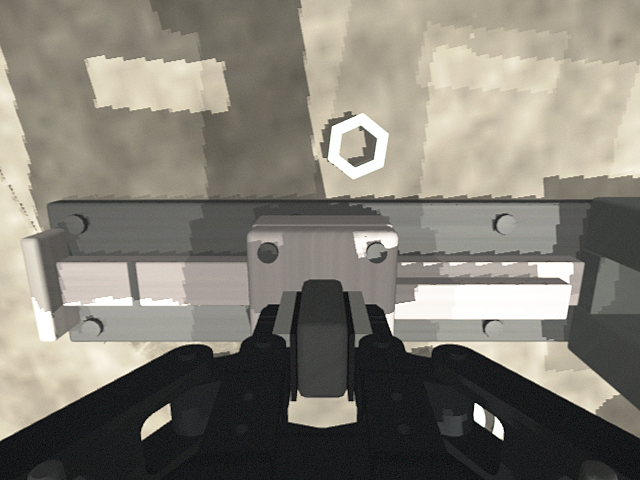

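The carriage has travelled about 66 mm with the gripper. The tongue tip, at (568,300), is just short of the mouth.

Call:
step_arm([
  [[0,0.3,0],[0,0,0],10],
  [[0,0.8,0],[0,0,0],10],
  [[0,1.3,0],[0,0,0],10],
  [[0,1.7,0],[0,0,0],10],
  [[0,1.9,0],[0,0,0],10],
  [[0,2.0,0],[0,0,0],10],
  [[0,2.1,0],[0,0,0],10],
  [[0,2.2,0],[0,0,0],10],
])

```text
time_s: 7.12
eef_pos: [609.7, -9.3, 61.9]
ee_rot: [0.0, 0.099, 0.995, -0.0]
force: [-2.7, -3.9, 5.6]
grip_width: 0.18
grip_force: 40.8
```

Call:
step_arm([
  [[0,0.1,0],[0,0,0],10],
  [[0,0.2,0],[0,0,0],10],
  [[0,0.3,0],[0,0,0],10],
  [[0,0.4,0],[0,0,0],10],
  [[0,0.5,0],[0,0,0],10],
])

```text
time_s: 7.75
eef_pos: [610.7, -4.4, 61.9]
ee_rot: [0.0, 0.099, 0.995, -0.0]
force: [-1.9, -3.3, 6.2]
grip_width: 0.18
grip_force: 40.8
```

Call:
step_arm([
  [[0,0.1,0],[0,0,0],10],
  [[0,0.2,0],[0,0,0],10],
  [[0,0.3,0],[0,0,0],10],
  [[0,0.4,0],[0,0,0],10],
])

```text
time_s: 8.25
eef_pos: [611.5, -0.4, 61.9]
ee_rot: [0.0, 0.099, 0.995, -0.0]
force: [-3.6, -3.2, 4.8]
grip_width: 0.175
grip_force: 40.8
```

Call:
step_arm([
  [[0,0.1,0],[0,0,0],10],
  [[0,0.2,0],[0,0,0],10],
  [[0,0.3,0],[0,0,0],10],
  [[0,0.4,0],[0,0,0],10],
])

```text
time_s: 8.75
eef_pos: [612.3, 3.5, 61.9]
ee_rot: [0.0, 0.099, 0.995, -0.0]
force: [-4.0, -3.6, 5.5]
grip_width: 0.179
grip_force: 40.8
```

Call:
step_arm([
  [[0,0.1,0],[0,0,0],10],
  [[0,0.2,0],[0,0,0],10],
  [[0,0.3,0],[0,0,0],10],
  [[0,0.4,0],[0,0,0],10],
])

```text
time_s: 9.25
eef_pos: [613.1, 7.4, 61.9]
ee_rot: [0.0, 0.099, 0.995, -0.0]
force: [-4.1, -4.0, 6.3]
grip_width: 0.185
grip_force: 40.8
```

Call:
step_arm([
  [[0,0.1,0],[0,0,0],10],
  [[0,0.2,0],[0,0,0],10],
  [[0,0.3,0],[0,0,0],10],
  [[0,0.4,0],[0,0,0],10],
])

```text
time_s: 9.75
eef_pos: [613.9, 11.3, 61.9]
ee_rot: [0.0, 0.099, 0.995, -0.0]
force: [-3.2, -3.4, 6.4]
grip_width: 0.182
grip_force: 40.8
```

Call:
step_arm([
  [[0,0.1,0],[0,0,0],10],
  [[0,0.2,0],[0,0,0],10],
  [[0,0.3,0],[0,0,0],10],
  [[0,0.4,0],[0,0,0],10],
])

```text
time_s: 10.25
eef_pos: [614.7, 15.2, 61.9]
ee_rot: [0.0, 0.099, 0.995, -0.001]
force: [-2.9, -3.6, 5.5]
grip_width: 0.18
grip_force: 40.8
```

Call:
step_arm([
  [[0,0.1,0],[0,0,0],10],
  [[0,0.2,0],[0,0,0],10],
  [[0,0.3,0],[0,0,0],10],
  [[0,0.4,0],[0,0,0],10],
])

```text
time_s: 10.75
eef_pos: [615.4, 18.9, 61.9]
ee_rot: [0.0, 0.099, 0.995, -0.001]
force: [-3.5, -5.7, 5.9]
grip_width: 0.179
grip_force: 40.8
```

Call:
step_arm([
  [[0,0.1,0],[0,0,0],10],
  [[0,0.2,0],[0,0,0],10],
])

```text
time_s: 11.0
eef_pos: [615.8, 20.7, 61.9]
ee_rot: [0.0, 0.099, 0.995, -0.001]
force: [-3.8, -7.0, 6.4]
grip_width: 0.181
grip_force: 40.9
```

Call:
step_arm([
  [[0,0.1,0],[0,0,0],10],
  [[0,0.2,0],[0,0,0],10],
])

```text
time_s: 11.25
eef_pos: [616.0, 22.0, 61.9]
ee_rot: [-0.0, 0.1, 0.995, -0.001]
force: [-6.1, -10.2, 7.2]
grip_width: 0.178
grip_force: 40.9
```

Call:
step_arm([
  [[0,0.05,0],[0,0,0],10],
  [[0,0.05,0],[0,0,0],10],
  [[0,0.05,0],[0,0,0],10],
  [[0,0.05,0],[0,0,0],10],
])

```text
time_s: 11.75
eef_pos: [616.1, 22.2, 61.9]
ee_rot: [-0.0, 0.1, 0.995, -0.001]
force: [-5.4, -11.1, 5.9]
grip_width: 0.181
grip_force: 40.9
```

Call:
step_arm([
  [[0,0,0],[0,0,0],10],
  [[0,0,0],[0,0,0],10],
  [[0,0,0],[0,0,0],19],
  [[0,0,0],[0,0,0],22],
  [[0,0,0],[0,0,0],30],
  [[0,0,0],[0,0,0],45],
  [[0,0,0],[0,0,0],45],
], squeeze=20)

```text
time_s: 12.62
eef_pos: [616.2, 24.3, 61.1]
ee_rot: [-0.0, 0.099, 0.995, 0.0]
force: [0.9, 0.1, -0.2]
grip_width: 0.45
grip_force: 0.0
```

Run:
```python
from h import *
c=cap('wrist','w4.png'); s=ctrl.sense(); print(s['eef_pos'],s['force'],s['grip_width'])
```

```text
[616.24797861  24.22249071  61.12533906] [ 0.24395384 -1.31540956  0.23369755] 0.4538701736612172
```

View pics/w4.png

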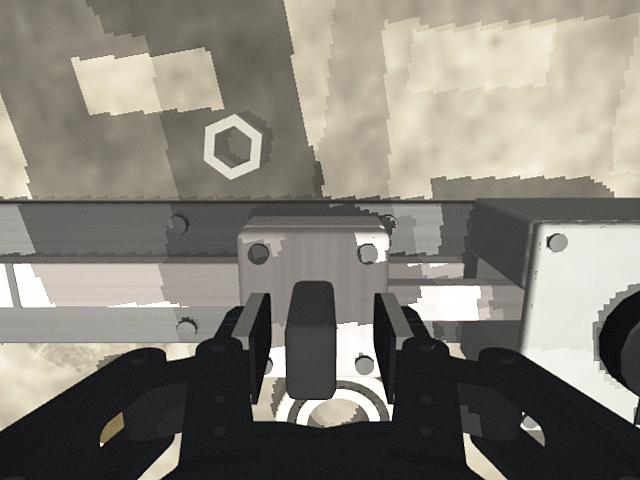

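The carriage is released with the lug (286–336) free between the pads. I'll check how far it sprang back from its position relative to the pads.

Run:
```python
from h import *
y=np.array([.198,.98])
for f in('w2','w3','w4'):
    c=dict(np.load(f'pics/{f}.png.npz')); g=cv2.cvtColor(c['img'],cv2.COLOR_RGB2GRAY)
    print(f,[ (int(i),int(d)) for i,d in enumerate(np.diff(g[238:246,220:410].astype(int).mean(0))) if abs(d)>12])
    p=g[240:268,245:285] if 1 else 0
    for x0,x1 in((240,290),(345,395)):
        r=g[238:268,x0:x1]; m=(r<90).astype(np.uint8); n,l,s,ce=cv2.connectedComponentsWithStats(m)
        for k in range(1,n):
            if s[k,4]>60: q=ray(c,ce[k][0]+x0,ce[k][1]+238,54); print(ce[k]+[x0,238],s[k,4],q.round(1),'along',(q[:2]@y).round(2))
    print('tcp-cam',c['extrinsics'][:3,3])
```

```text
w2 [(17, 13), (18, 17), (46, 26), (47, 17), (61, -14), (62, -19), (135, 81), (136, 27), (139, -20), (140, -35), (141, -55), (150, 29), (151, 42), (153, 13), (154, 15), (155, 28), (167, -18), (168, -75), (169, -46), (170, 32)]
[259.05932203 251.21751412] 354 [ 564.9 -112.8   54. ] along 1.33
tcp-cam [528.08382363 -80.71288265 204.02797665]
w3 [(26, 32), (27, 17), (61, -12), (62, -17), (133, 42), (134, 59), (135, 17), (145, -19), (146, -39), (147, -14), (160, 42), (161, 21), (163, 19), (176, -41), (177, -65)]
[242.92125984 247.4488189 ] 127 [574.8 -53.8  54. ] along 61.06
[267.29073482 252.64536741] 313 [578.7 -45.2  54. ] along 70.28
[379.62105263 257.77894737] 95 [589.2  -3.4  54. ] along 113.31
tcp-cam [540.95017217 -16.12521884 203.6625247 ]
w4 [(16, 24), (17, 17), (21, 18), (22, 14), (43, 29), (59, -15), (60, -12), (135, 43), (136, 69), (141, -20), (152, 43), (153, 12), (167, -16), (168, -86), (169, -72), (170, 53), (171, 19)]
[257.80408163 254.55102041] 245 [589.2   6.1  54. ] along 122.69
[363.         254.82666667] 75 [597.3  45.4  54. ] along 162.75
tcp-cam [551.81916937  38.59198251 202.88165601]
```

Call:
step_arm([
  [[0,0,-4],[0,0,0],45],
  [[0,0,-9],[0,0,0],45],
  [[0,0,-12],[0,0,0],45],
  [[0,4,-12],[0,0,0],10],
  [[0.1,9,-12],[0,0,0],0],
  [[0.1,11.7,-12],[0,0,0],0],
  [[0.1,11.7,-12],[0,0,0],0],
  [[0.1,11.7,-12],[0,0,0],0],
])

```text
time_s: 13.68
eef_pos: [638.4, 138.2, 181.1]
ee_rot: [-0.0, 0.1, 0.995, -0.0]
force: [-0.9, 0.4, 0.0]
grip_width: -0.003
grip_force: 0.0
```

Run:
```python
from h import *
c=cap('wrist','w5.png'); s=ctrl.sense(); print(s['eef_pos'],s['force'],s['grip_width'])
```

```text
[638.41381516 137.85167765 181.20042906] [ 0.91704417 -0.63008818 -0.841806  ] 0.0008524450126833099
```

View pics/w5.png

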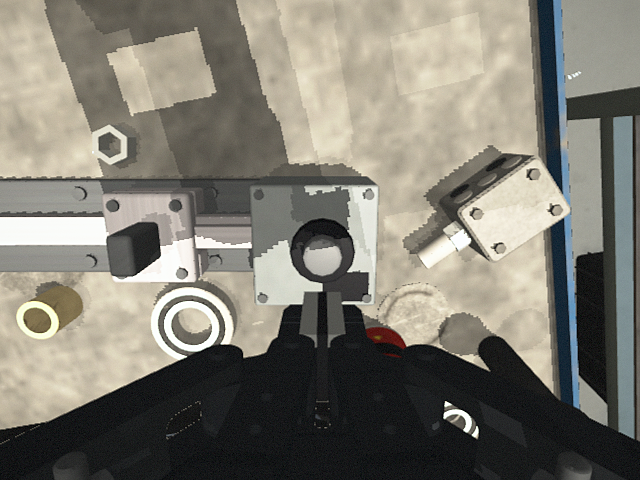

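The key's cap spans about (301–346, 238–277), so its centre is about (323,257).

Run:
```python
from h import *
c=dict(np.load('pics/w5.png.npz')); g=c['img'].astype(int).sum(2)
r=(g[225:300,285:365]>240).astype(np.uint8); n,l,s,ce=cv2.connectedComponentsWithStats(r)
for k in range(1,n):
    if s[k,4]>200: print(s[k],ce[k]+[285,225],ray(c,*(ce[k]+[285,225]),96))
print(ray(c,323,257,96),ray(c,301,257,96),ray(c,346,257,96))
p=ctrl.sense()['eef_pos']; print(p)
```

```text
[   0    0   38   75 1215] [296.62798354 273.30617284] [646.64887398 122.62976339  96.        ]
[ 58   0  22  48 666] [357.17267267 247.32882883] [638.14605354 160.3007688   96.        ]
[  18   14   40   38 1105] [322.05067873 257.47149321] [640.10476969 139.20142695  96.        ]
[639.9342215  139.79914471  96.        ] [637.39370712 127.263054    96.        ] [642.59011766 152.90458334  96.        ]
[638.41381516 137.85167765 181.20042906]
```

Call:
step_arm([
  [[-0.1,0.15,4],[0,0,0],0],
  [[-0.1,0.15,7],[0,0,0],0],
  [[-0.1,0.15,8.2],[0,0,0],0],
  [[-0.1,0.15,8.4],[0,0,0],0],
  [[-0.1,0.15,8.6],[0,0,0],0],
  [[-0.1,0.15,8.8],[0,0,0],0],
])

```text
time_s: 14.48
eef_pos: [640.4, 140.0, 94.4]
ee_rot: [0.001, 0.099, 0.995, 0.0]
force: [0.6, -1.3, 2.8]
grip_width: -0.0
grip_force: 1.1
```

Call:
step_arm([
  [[0,0,0.1],[0,0,0],0],
  [[0,0,0.2],[0,0,0],0],
  [[0,0,0.3],[0,0,0],0],
  [[0,0,0.4],[0,0,0],0],
  [[0,0,0.45],[0,0,0],0],
  [[0,0,0.5],[0,0,0],0],
])

```text
time_s: 15.22
eef_pos: [640.4, 140.1, 89.9]
ee_rot: [0.001, 0.099, 0.995, 0.0]
force: [-0.9, -2.2, 13.7]
grip_width: 0.0
grip_force: 7.4
```

Call:
step_arm([
  [[0,0,0],[0,0,0],0],
  [[0,0,-0.5],[0,0,0],0],
  [[0,0,-2],[0,0,0],0],
  [[0,0,-6],[0,0,0],0],
  [[0,0,-12],[0,0,0],0],
  [[0,0,-14],[0,0,0],0],
  [[0,0,-14],[0,0,0],0],
])

```text
time_s: 16.1
eef_pos: [639.7, 140.4, 229.6]
ee_rot: [0.001, 0.099, 0.995, 0.0]
force: [-0.3, -0.0, 0.4]
grip_width: -0.003
grip_force: 0.0
```

Run:
```python
from h import *
a=dict(np.load('pics/w5.png.npz')); c=cap('wrist','w6.png'); s=ctrl.sense(); print(s['eef_pos'],s['force'])
# carriage-to-housing check: light carriage top / tongue edges along image rows -> along-rail mm, w5 vs now
y=np.array([.198,.98])
for k in(a,c):
    g=cv2.cvtColor(np.asarray(k['img']),cv2.COLOR_RGB2GRAY)
    h=cv2.HoughCircles(cv2.medianBlur(g,3)[150:320],cv2.HOUGH_GRADIENT,1,15,param1=80,param2=11,minRadius=3,maxRadius=8)
    print(sorted([(round(float(ray(k,u,v+150,52)[:2]@y),1),int(u),int(v+150)) for u,v,r in h[0] if u<400])[:14])
```

```text
[639.27234947 140.31939893 227.66555671] [-0.94342849 -0.1726709  -0.14153567]
[(101.2, 89, 261), (101.6, 79, 193), (122.5, 112, 205), (164.5, 181, 273), (164.9, 175, 204), (220.7, 262, 297), (220.8, 258, 194), (293.5, 367, 193), (294.8, 366, 298), (302.9, 379, 253)]
[(51.9, 66, 291), (98.3, 107, 184), (122.5, 139, 193), (122.7, 146, 251), (164.2, 192, 191), (165.1, 198, 251), (220.7, 267, 271), (220.9, 264, 183), (293.4, 355, 271), (293.5, 357, 183), (324.8, 395, 227)]
```

```bash
python3 -c "
from rig import ctrl
print(ctrl.finish_job())"
```

```text
the job is handed in; nothing more can be done
None
```

The job is handed in. The carriage broke free and was run gently home to about 8 N on the stop, settling back about 1 mm on release. The zero key was then pressed fully down and released, and no bystander was touched. The final force on the pad could not be read directly; I estimate it at a little over 3 N.

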